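# Turn the ratchet sample carousel back to its start mark

### The arm

A 6-joint arm with a two-finger parallel gripper is mounted at the origin on the work surface; the furniture and walls round the work are solid. World frame = base frame: x ahead of the robot, y to its left, z up, the work surface at z = 0. Lengths are in m, angles in rad, forces in N, time in s.
With the tool pointing down it reaches from about 0.35 to 0.85 m from the base axis. Payload 8.1 kg.
Tool frame: the origin (TCP) lies on the centre line of the jaws, within the pads' length; the fingertips stand 22 mm ahead of it and the grasp point (between the pads) lies 3 mm ahead of it (arm.tcp_to_tips is the distance from the TCP to the fingertips, in m); y points along the fingers, x is the direction in which the jaws open and shut, and the axes are right-handed (so a half turn about y gives the same grasp; the last joint's range is limited). The gripper opens to 93 mm and grips with 3 to 60 N. Pads are 15 mm wide; open, the fingers measure 128 mm over their backs; the gripper's body (75 mm by 188 mm) begins 65 mm behind the grasp point.
Start: joints at [-1.226, 0.13, 1.488, -0, 1.523, -0.085], TCP at [0.25, -0.545, 0.241] pointing down, gripper open.
Joint ranges: [-2.96, 2.96], [-0.89, 2.26], [0.02, 2.5], [-1.34, 4.48], [0, 2.73], [-2.66, 2.66]. Speed limits (rad/s): [2.39, 2.39, 2.79, 3.14, 3.14, 3.14].

### API

Orientations are given as a rotation vector (axis times angle).
In Python, from rig import sensors, read_camera, ticket, look_for, landmark_of, arm gives the robot as it stands.
- The arm moves only by the tool play_rows, never from a script. Its argument "series" is one flat list of numbers, 7 for each row, row after row: the turn, a rotation vector about the tool's x, y, z in rad, then the shift along the tool's x, y, z in m, then the finger opening in m, from 0 to 0.093. A call has 1 to 12 rows; each row shifts and turns the pose as measured when the row begins, along the tool's axes as they then stand; what a row does not reach is not made up. A row lasts 1/8 s, in which the tool goes at most 62.5 mm and 10.7 degrees, less where a joint would pass 70% of its speed; a pose out of reach is approached as far as the arm can. A call with a gripper value outside its range is refused whole. The fingers move at their own pace and stop on an object; "newtons" is the grip in N (left out, the last holds). Time passes only in rows, so rows that do not move let the fingers close. It gives the time, the measured TCP pose, the force and the opening at its end, in the units of the state.
- sensors.state(): the state, without advancing time (a new reading comes with each control period).
- read_camera(name): name is "scene" or "top" or "wrist"; returns a dict with "img" (420x560x3 uint8, blue, green, red), "mtx" (3x3 intrinsics, pixels), "T" (4x4, takes a point from camera to world coordinates). Camera axes: x right, y down, z forward; pixel columns grow to the right and rows downward; lengths in m; the calibration is good to about 2 mm. A picture is of the moment at which its call begins. There is no depth.
- ticket.hand_in(): hands the job in, once; it reports no verdict.
Trained networks look in a picture, given as the dict that the camera call returned (one of the last four; its "shot" number tells which), for a name from the list of things; names that differ only in an ending like _2 or _b are one class to them, and where a whole thing is asked for, a point or a joint stands for the part that bears it (a point fixed in the world has none). Each returns a list of dicts, best first, with "score" (0 to 1); they miss things now and then, are a little off and sometimes report something else, mostly with a low value. They report only what shows in the picture. A call takes as long as a camera call.
- look_for(picture, thing): "rect" ([left, top, right, bottom] in pixels, round what is visible of it).
- landmark_of(picture, thing): "xy" ([column, row] in pixels: a listed point, or the origin of a listed thing).
The state is a dict: "clock": time; "joint_positions": joint angles; "joint_vel": joint speeds; "effort": joint torques, N m; "position": TCP position; "tool_rot": TCP orientation; "ft_force": force on the tool from outside, world axes, zero at the start; "torque": the same for the moment, N m; "opening": opening from 0.0 (shut) to 1.0 (fully open).
Only numpy, scipy, OpenCV 4.12 (cv2) and the standard library are available. Lean on these libraries where they do the work, as an engineer would, in place of code of your own. Each camera call takes 0.05 s, during which the arm holds its last target. There are 200 camera calls.

### The job

The sample carousel has been advanced too far. Flip the yellow holding pawl right over, out of the wheel's teeth, so that it stays open; then turn the wheel backwards (counter-clockwise seen from above) by its orange-topped post until the red arrow on the wheel points at the white arrow on the base; then swing the pawl back down, fully into the gap between two teeth, so that the wheel is held there. Leave the bottle, beaker and timer where they stand.

Things in the scene. Friction and masses are not known exactly. Their poses are not given: they have to be found in the camera images.
- carousel: Grey fixed base, a disc 232 mm across, 15 mm high, with a slab for the pawl at its -y side; origin on the wheel's axis at worktop level, z up, white arrow at -x. On it turns an aluminium wheel 200 mm across, rim top at z 28 mm, with four sample jars fixed to it (tops 89 mm above the worktop). It starts yawed by -0.5 to -0.05 rad.
- wheel (a joint): Wheel angle about its vertical axis, rad: 0 with the red arrow exactly at the white one, growing as it is advanced (clockwise from above); end stops at -0.7 and 2.3. Starts between 0.75 and 1.75. Turns stiffly (0.12 N m, 2 to 3 N at the post) and stays where left. With the pawl down it is locked counter-clockwise; clockwise, the pawl clicks over the teeth.
- pawl (a joint): Angle of the yellow pawl about its level hinge, rad: 0 with its tooth fully down in a gap, about 0.14 on a tooth's crest, 1.57 with its arm upright, 1.85 flipped open on its back stop. No spring: by its weight (about 0.13 kg) it falls shut below about 1.5 and rests open above about 1.7. It starts down, in a gap or on a tooth's slope.
- wheel_axis (a point): Point on the wheel's vertical axis, 30 mm above the worktop.
- post_grip (a point): Middle of the orange grip of the wheel's upright post: round, 22 mm diameter, 92 to 150 mm above the worktop, this point at 125 mm. It stands 55 mm from the wheel's axis on the radius of the red arrow and can turn between the fingers. The jars beside it are lower than the grip.
- red_arrow (a point): Tip of the flat red arrow on the wheel's rim, 98.5 mm from the axis, pointing outwards. Round the rim stand 12 saw teeth, 12 mm high, 30 degrees apart, steep face on the counter-clockwise side; the pawl's tooth goes fully down into a gap when the wheel angle is within 0.115 rad of 0.
- white_arrow (a point): Tip of the white arrow on the front edge of the base, 105.5 mm from the axis, pointing at the wheel; its black block stands 35 mm high.
- pawl_rod (a point): Middle of the level steel cross rod (12 mm diameter, along the base's y, 53 mm free outside the arm, red knob at its end) that lifts the pawl; can turn between fingers. 95 mm from the hinge line: pawl down, 60 mm above the worktop on the hinge's -x side (base frame); flipped open, 151 mm up, 26 mm to its +x side. This point is 36 mm outside the arm's middle.
- pawl_hinge (a point): Point on the pawl's hinge line, in the middle of the arm, 60 mm above the worktop; the hinge line runs along the base's y axis.
- reagent_bottle: Bystander: clear bottle with red cap, 58 mm wide, 135 mm high, origin under its centre. Leave it alone.
- beaker: Bystander: clear beaker, 52 mm wide, 67 mm high, origin under its centre. Leave it alone.
- timer: Bystander: white timer with three blue buttons, 35 x 66 x 63 mm, origin under its centre. Leave it alone.

How it is judged:
By the outcome, as a careful person would: the job done as asked, in the order asked, and still so for the second after the job is handed in, with the robot touching nothing.
It also fails if it takes over 56 s, if anything falls off the work surface, if the arm or the gripper's body presses on something with over 40 N, if the wrist force passes 120 N, or if a joint passes its speed limit or range.

## Working session

There is one attempt and no reset: what is moved stays moved. The work goes in short steps, Python scripts to look and compute and a tool call to move; the robot and the scene stay as the last step left them, time stands still between calls to the robot, and variables do not carry over. Pictures are saved under pics/ and viewed, about 8 in all and at most 12, crops included, and the job is handed in when it is done.

Besides the shell and the picture viewer there is one more tool, called after "Request:" in YAML: its name, and indented under it one key for each argument. play_rows: Moves the arm, as the interface text tells. Its arguments: {"type":"object","properties":{"series":{"type":"array","items":{"type":"number"}},"newtons":{"type":"number"}},"required":["series"]}

```bash
mkdir -p pics; ls
cat > h.py <<'E'
import numpy as np, cv2
from rig import sensors, read_camera, ticket, look_for, landmark_of, arm
from scipy.spatial.transform import Rotation as R
def ray(p,xy):
    d=np.linalg.inv(p['mtx'])@np.array([xy[0],xy[1],1.]); d=p['T'][:3,:3]@d
    return p['T'][:3,3],d/np.linalg.norm(d)
def tri(rs):
    A=0;b=0
    for o,d in rs:
        M=np.eye(3)-np.outer(d,d);A=A+M;b=b+M@o
    x=np.linalg.solve(A,b)
    return x,[round(1e3*np.linalg.norm((np.eye(3)-np.outer(d,d))@(x-o)),1) for o,d in rs]
def proj(p,X):
    c=np.linalg.inv(p['T'])@np.append(X,1);q=p['mtx']@c[:3];return q[:2]/q[2]
def onz(p,xy,z):
    o,d=ray(p,xy);return o+d*(z-o[2])/d[2]
def pts(names,cams):
    P={c:read_camera(c) for c in cams}
    for n in names:
        rs=[];s=[]
        for c in cams:
            l=landmark_of(P[c],n)
            if l: s.append((c,round(l[0]['score'],2),np.round(l[0]['xy'],0).tolist())); 
            if l and l[0]['score']>.3: rs.append(ray(P[c],l[0]['xy']))
        print(n,s,end=' ')
        if len(rs)>1: x,e=tri(rs);print(np.round(x,4),e)
        else: print()
    return P
E
python3 - <<'E'
from h import *
P=pts(['wheel_axis','post_grip','red_arrow','white_arrow','pawl_rod','pawl_hinge','carousel','reagent_bottle','beaker','timer'],['scene','top','wrist'])
cv2.imwrite('pics/a.png',P['scene']['img']);cv2.imwrite('pics/b.png',P['top']['img'])
for c in P: print(c,np.round(P[c]['T'],3).tolist())
s=sensors.state();print(s['tool_rot'],s['opening'])
print(R.from_rotvec(s['tool_rot']).as_matrix().round(3))
E
```

```text
pics
wheel_axis [('scene', 0.98, [262.0, 233.0]), ('top', 0.73, [408.0, 226.0])] [ 0.4075 -0.1481  0.1802] [np.float64(181.9), np.float64(181.9)]
post_grip [('scene', 0.57, [257.0, 230.0]), ('top', 0.77, [236.0, 218.0])] [0.4501 0.0311 0.1253] [np.float64(1.7), np.float64(1.7)]
red_arrow [('scene', 0.87, [246.0, 260.0]), ('top', 0.6, [227.0, 236.0])] [0.4281 0.0684 0.0419] [np.float64(6.0), np.float64(6.0)]
white_arrow [('scene', 0.92, [285.0, 264.0]), ('top', 0.87, [254.0, 251.0])] [ 0.3773 -0.0047  0.0431] [np.float64(7.4), np.float64(7.4)]
pawl_rod [('top', 0.9, [307.0, 208.0])] 
pawl_hinge [('scene', 0.62, [279.0, 197.0]), ('top', 0.62, [291.0, 174.0])] [ 0.559  -0.1009  0.0797] [np.float64(2.2), np.float64(2.2)]
carousel [('scene', 0.82, [266.0, 244.0]), ('top', 0.64, [256.0, 214.0])] [ 0.4796 -0.0101  0.0083] [np.float64(0.8), np.float64(0.8)]
reagent_bottle [('scene', 0.67, [383.0, 210.0]), ('top', 0.56, [405.0, 228.0])] [ 0.4148 -0.3766  0.0149] [np.float64(1.8), np.float64(1.8)]
beaker [('scene', 0.81, [220.0, 311.0]), ('top', 0.57, [177.0, 271.0])] [0.3496 0.1946 0.0059] [np.float64(3.0), np.float64(3.0)]
timer [('scene', 0.6, [175.0, 287.0]), ('top', 0.76, [144.0, 226.0])] [0.4648 0.2686 0.0185] [np.float64(4.2), np.float64(4.2)]
scene [[-0.494, -0.647, 0.581, -0.263], [-0.87, 0.364, -0.334, 0.374], [0.004, -0.67, -0.742, 1.065], [0.0, 0.0, 0.0, 1.0]]
top [[-0.076, -0.974, 0.212, 0.259], [-0.997, 0.074, -0.016, -0.055], [-0.0, -0.213, -0.977, 1.111], [0.0, 0.0, 0.0, 1.0]]
wrist [[0.417, -0.878, -0.236, 0.315], [-0.909, -0.403, -0.107, -0.516], [-0.002, 0.259, -0.966, 0.383], [0.0, 0.0, 0.0, 1.0]]
[-1.38238543  0.8870473  -0.88704024] 0.9974730620430289
[[ 0.417  0.     0.909]
 [-0.909  0.     0.417]
 [-0.    -1.     0.   ]]
```

View images.

Run:
```python
import cv2,numpy as np
a=cv2.imread('pics/a.png')[130:350,130:430];b=cv2.imread('pics/b.png')[110:310,120:430]
a=cv2.resize(a,(800,586),interpolation=3);b=cv2.resize(b,(800,516),interpolation=3)
cv2.imwrite('pics/a2.png',a);cv2.imwrite('pics/b2.png',b)
```

```text
(no output)
```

View pics/a2.png

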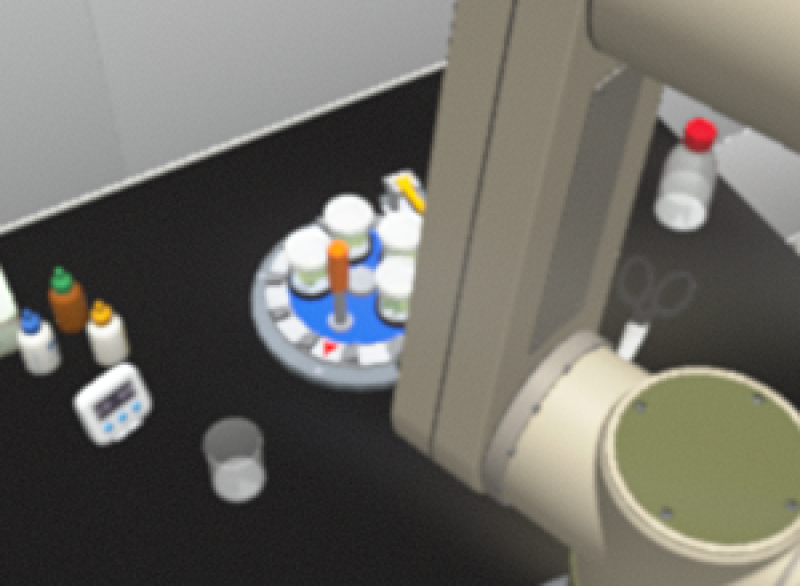

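View pics/b2.png

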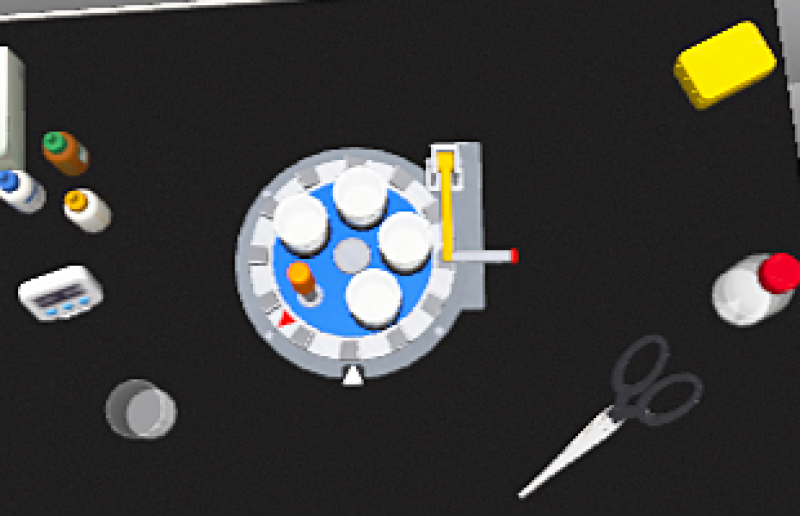

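```bash
cat >> h.py <<'E'
def go(tp,tyaw,open_):
    """rows from the measured pose to tp with jaw axis yaw tyaw (tool down)"""
    s=sensors.state();p=np.array(s['position']);M=R.from_rotvec(s['tool_rot'])
    x=np.array([np.cos(tyaw),np.sin(tyaw),0]);y=np.array([0,0,-1.]);G=R.from_matrix(np.stack([x,y,np.cross(x,y)],1))
    rv=(M.inv()*G).as_rotvec();d=M.inv().apply(np.array(tp)-p)
    print('turn',rv.round(3),'shift',d.round(4),'pos',p.round(4),'rows>=',np.ceil(max(np.linalg.norm(d)/.0625,np.degrees(np.linalg.norm(rv))/10.7)), 'goal in goal axes',G.inv().apply(np.array(tp)-p).round(4))
E
python3 - <<'E'
from h import *
p=read_camera('top')
for n,z in [('wheel_axis',.03),('white_arrow',.02),('pawl_rod',.06),('pawl_hinge',.06),('carousel',0),('red_arrow',.028),('post_grip',.125)]:
    for l in landmark_of(p,n)[:2]: print(n,round(l['score'],2),np.round(l['xy'],1),onz(p,l['xy'],z).round(4))
print('direct rod mid', onz(p,(306,209),.06).round(4))
go([.46,-.15,.25],-.1,.093);go([.46,-.15,.25],-.1+np.pi,.093)
print(np.round(sensors.state()['joint_positions'],2))
E
```

```text
wheel_axis 0.79 [256.  213.1] [ 0.4771 -0.0094  0.03  ]
white_arrow 0.76 [255.6 252.2] [ 0.3811 -0.0018  0.02  ]
white_arrow 0.58 [406.6 226.8] [ 0.4158 -0.382   0.02  ]
pawl_rod 0.71 [407.7 226.1] [ 0.4116 -0.3728  0.06  ]
pawl_rod 0.59 [309.2 210. ] [ 0.4689 -0.1399  0.06  ]
pawl_hinge 0.97 [292.1 170.4] [ 0.5718 -0.1067  0.06  ]
carousel 0.7 [256.3 212.9] [ 0.4836 -0.009   0.    ]
red_arrow 0.56 [225.9 235.7] [0.4264 0.0684 0.028 ]
post_grip 0.57 [238.2 214.8] [0.4571 0.0271 0.125 ]
direct rod mid [ 0.472  -0.1324  0.06  ]
turn [-0.    -1.041  0.   ] shift [-0.272  -0.0094  0.3556] pos [ 0.25   -0.5454  0.2406] rows>= 8.0 goal in goal axes [ 0.1694 -0.0094  0.4144]
turn [-0.     2.101 -0.   ] shift [-0.272  -0.0094  0.3556] pos [ 0.25   -0.5454  0.2406] rows>= 12.0 goal in goal axes [-0.1694 -0.0094 -0.4144]
[-1.23  0.13  1.49  0.    1.52 -0.09]
```

Request:
play_rows:
  series: [0,-0.174,0,0,-0.005,0,0.093,0,-0.174,0,0,-0.005,0,0.093,0,-0.174,0,0,-0.005,0,0.093,0,-0.174,0,0,-0.005,0,0.093,0,-0.174,0,0,-0.005,0,0.093,0,-0.174,0,0,-0.005,0,0.093]

```text
clock: 2.8
position: [0.2499, -0.5451, 0.2708]
tool_rot: [-1.569, 0.051, -0.05]
ft_force: [0.2, 0.1, 0.1]
opening: 0.999
```

Request:
play_rows:
  series: [0,0,0,0.021,0,0.051,0.06,0,0,0,0.021,0,0.051,0.06,0,0,0,0.021,0,0.051,0.06,0,0,0,0.021,0,0.051,0.06,0,0,0,0.021,0,0.051,0.06,0,0,0,0.021,0,0.051,0.06,0,0,0,0.021,0,0.051,0.06,0,0,0,0.021,0,0.051,0.06]

```text
clock: 3.8
position: [0.4469, -0.1402, 0.2718]
tool_rot: [-1.571, 0.051, -0.056]
ft_force: [1.3, 0.2, -0.6]
opening: 0.645
```

Run:
```python
from h import *
P=pts(['wheel_axis','post_grip','red_arrow','white_arrow','pawl_rod','pawl_hinge','carousel'],['scene','top','wrist'])
w=P['wrist']['img'];s=P['scene']['img']
cv2.imwrite('pics/c.png',np.hstack([cv2.resize(w,(500,375)),cv2.resize(s[130:330,180:380],(300,300),interpolation=3).copy() if 0 else cv2.copyMakeBorder(cv2.resize(s[130:330,180:380],(300,300)),0,75,0,0,0)]))
s=sensors.state();print(s['clock'],np.round(s['position'],4),R.from_rotvec(s['tool_rot']).as_matrix().round(3).tolist(),s['opening'])
```

```text
wheel_axis [('scene', 0.72, [248.0, 261.0]), ('top', 0.75, [256.0, 210.0]), ('wrist', 0.82, [307.0, 83.0])] [ 0.5158  0.0092 -0.1081] [np.float64(21.7), np.float64(12.7), np.float64(11.3)]
post_grip [('scene', 0.62, [255.0, 228.0]), ('top', 0.83, [235.0, 217.0]), ('wrist', 0.73, [270.0, 12.0])] [0.4528 0.0324 0.1267] [np.float64(0.8), np.float64(1.3), np.float64(1.4)]
red_arrow [('scene', 0.94, [250.0, 261.0]), ('top', 0.73, [225.0, 235.0]), ('wrist', 0.82, [245.0, 14.0])] [0.4262 0.0643 0.0396] [np.float64(1.0), np.float64(4.6), np.float64(4.5)]
white_arrow [('scene', 0.69, [285.0, 264.0]), ('top', 0.74, [256.0, 251.0]), ('wrist', 0.98, [214.0, 82.0])] [ 0.3798 -0.0084  0.0332] [np.float64(6.3), np.float64(4.8), np.float64(1.8)]
pawl_rod [('top', 0.79, [313.0, 206.0]), ('wrist', 0.8, [296.0, 195.0])] [ 0.4722 -0.1454  0.0728] [np.float64(3.5), np.float64(3.5)]
pawl_hinge [('scene', 0.58, [283.0, 196.0]), ('top', 0.84, [292.0, 172.0]), ('wrist', 0.75, [380.0, 159.0])] [ 0.5624 -0.1072  0.0795] [np.float64(5.2), np.float64(1.6), np.float64(4.0)]
carousel [('scene', 0.92, [264.0, 242.0]), ('top', 0.83, [258.0, 215.0]), ('wrist', 0.68, [299.0, 83.0])] [ 0.4816 -0.0105  0.0113] [np.float64(4.7), np.float64(6.6), np.float64(3.1)]
5.0 [ 0.4463 -0.1418  0.2715] [[0.998, 0.002, 0.068], [-0.068, -0.001, 0.998], [0.002, -1.0, -0.001]] 0.6434223368268729
```

View pics/c.png

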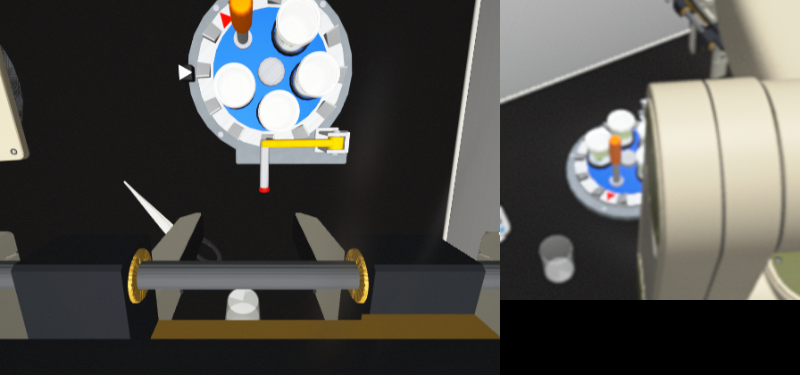

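Run:
```python
from h import *
w=read_camera('wrist');t=read_camera('top')
for n,a,b,z in [('wheel_axis',(307,83),(256,211.5),.03),('white',(214,82),(256,251.5),.022),('rod',(296,195),(309.5,209),.06),('hinge',(380,159),(292,171.5),.06),('knob end',(296,214),(319,209),.06),('rod inner',(296,162),(294,209),.06)]:
    print(n,onz(w,a,z).round(4),onz(t,b,z).round(4),*tri([ray(w,a),ray(t,b)]))
np.save('w1.npy',np.array([w['T'][:3,3],w['T'][:3,2]]));print(w['T'].round(4).tolist())
cv2.imwrite('pics/d.png',cv2.resize(w['img'][0:240,180:500],(800,600),interpolation=3))
```

```text
wheel_axis [ 0.4909 -0.0198  0.03  ] [ 0.4812 -0.0097  0.03  ] [ 0.50192001 -0.00581307 -0.07288132] [np.float64(0.6), np.float64(0.6)]
white [ 0.3779 -0.01    0.022 ] [ 0.3825 -0.003   0.022 ] [ 0.3803709  -0.00709653  0.02847994] [np.float64(4.0), np.float64(4.0)]
rod [ 0.4691 -0.1499  0.06  ] [ 0.4714 -0.1409  0.06  ] [ 0.46548155 -0.13959801  0.09779058] [np.float64(2.5), np.float64(2.5)]
hinge [ 0.5705 -0.1131  0.06  ] [ 0.569  -0.1062  0.06  ] [ 0.54350159 -0.10265817  0.14319274] [np.float64(1.1), np.float64(1.1)]
knob end [ 0.4678 -0.174   0.06  ] [ 0.4696 -0.1639  0.06  ] [ 0.46421874 -0.16164192  0.09676402] [np.float64(2.5), np.float64(2.5)]
rod inner [ 0.4711 -0.1099  0.06  ] [ 0.4742 -0.1034  0.06  ] [ 0.46823785 -0.10396114  0.09410841] [np.float64(2.4), np.float64(2.4)]
[[0.9977, -0.0656, -0.0154, 0.4511], [-0.0674, -0.9634, -0.2596, -0.0705], [0.0022, 0.2601, -0.9656, 0.4151], [0.0, 0.0, 0.0, 1.0]]
```

View pics/d.png

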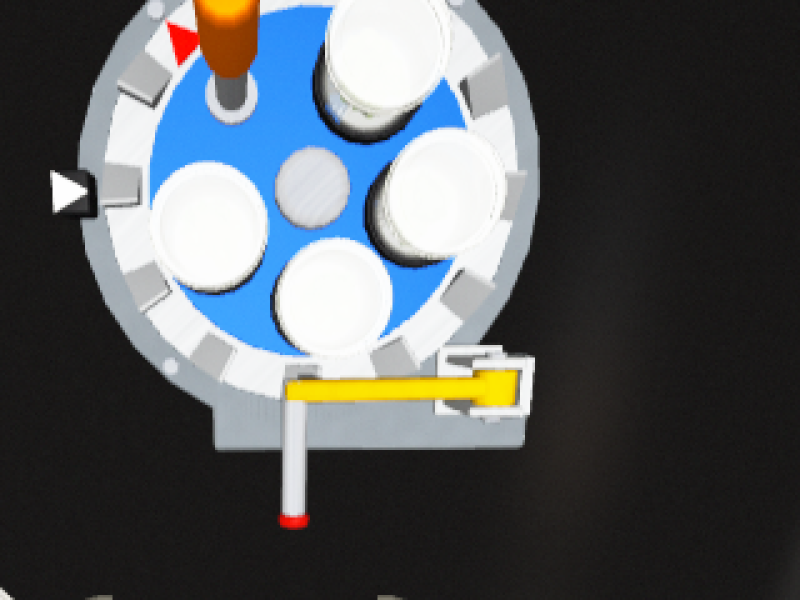

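Run:
```python
from h import *
w=read_camera('wrist')
for n,a,z in [('axis',(304.8,75.2),.03),('axis',(304.8,75.2),.04),('white',(215.2,76.8),.035),('rodmid',(297.2,182),.06),('rodmid',(297.2,182),.066),('knobend',(297.2,211),.06),('rod armside',(297.6,160),.066),('hingeblock',(378,154),.068),('armtip left',(294.5,156),.068),('slabL',(266,179.6),.015),('slabR',(388.8,178.4),.015),('post base',(272.5,38),.02),('red',(253,26),.028)]:
    print(n,a,z,onz(w,a,z).round(4))
```

```text
axis (304.8, 75.2) 0.03 [ 0.4886 -0.011   0.03  ]
axis (304.8, 75.2) 0.04 [ 0.4876 -0.0125  0.04  ]
white (215.2, 76.8) 0.035 [ 0.3824 -0.0064  0.035 ]
rodmid (297.2, 182) 0.06 [ 0.4713 -0.134   0.06  ]
rodmid (297.2, 182) 0.066 [ 0.471  -0.1329  0.066 ]
knobend (297.2, 211) 0.06 [ 0.4695 -0.1703  0.06  ]
rod armside (297.6, 160) 0.066 [ 0.4728 -0.1071  0.066 ]
hingeblock (378, 154) 0.068 [ 0.5654 -0.1063  0.068 ]
armtip left (294.5, 156) 0.068 [ 0.4693 -0.1021  0.068 ]
slabL (266, 179.6) 0.015 [ 0.4318 -0.1359  0.015 ]
slabR (388.8, 178.4) 0.015 [ 0.5982 -0.1455  0.015 ]
post base (272.5, 38) 0.02 [0.453  0.0341 0.02  ]
red (253, 26) 0.028 [0.4313 0.0459 0.028 ]
```

Run:
```python
from h import *
go([.4705,-.139,.13],-.053,.06)
```

```text
turn [ 0.001 -0.015  0.002] shift [0.0236 0.1415 0.0046] pos [ 0.4463 -0.1418  0.2715] rows>= 3.0 goal in goal axes [0.024  0.1415 0.0041]
```

Request:
play_rows:
  series: [0.001,-0.015,0.002,0.008,0.035,0.0015,0.05,0,0,0,0.008,0.035,0.0015,0.05,0,0,0,0.008,0.035,0.0015,0.05,0,0,0,0,0.036,0,0.05,0,0,0,0,0,0,0.05]

```text
clock: 5.78
position: [0.4724, -0.139, 0.1283]
tool_rot: [-1.571, 0.039, -0.044]
ft_force: [0.4, -0.4, 1.0]
opening: 0.536
```

Run:
```python
from h import *
w=read_camera('wrist');cv2.imwrite('pics/e.png',w['img']);import pickle;pickle.dump({k:w[k] for k in('mtx','T')},open('e.pkl','wb'))
l=landmark_of(w,'pawl_rod');print([(x['score'],x['xy']) for x in l[:2]])
go([.4705,-.139,.13],-.053,.06)
s=sensors.state();print(s['clock'],s['tool_rot'],proj(w,s['position']),proj(w,[.4705,-.139,.06]))
```

```text
[(0.84, [274.8, 230.4])]
turn [0.003 0.001 0.009] shift [-0.0045  0.0021  0.0009] pos [ 0.4749 -0.1401  0.1321] rows>= 1.0 goal in goal axes [-0.0045  0.0021  0.0008]
5.875 [-1.57369851  0.03387764 -0.04847391] [281.99866664 273.86118307] [274.3588586  227.55318837]
```

View pics/e.png

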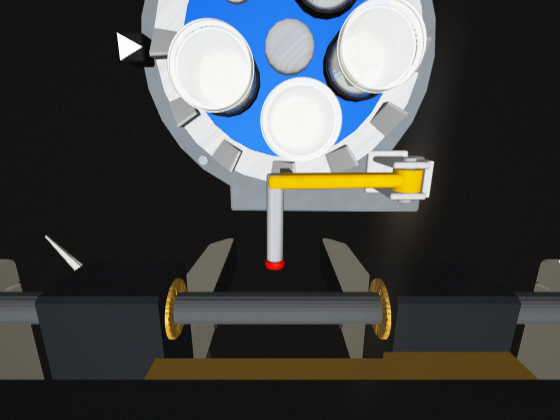

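Run:
```python
from h import *
import pickle
e=pickle.load(open('e.pkl','rb'))
T1=np.array([[0.9977,-0.0656,-0.0154,0.4511],[-0.0674,-0.9634,-0.2596,-0.0705],[0.0022,0.2601,-0.9656,0.4151],[0,0,0,1]]);d={'mtx':e['mtx'],'T':T1}
for n,a,b in [('knob',(297.2,208.4),(274.5,265)),('axis',(304.8,75.2),(289.5,46)),('white',(215.2,76.8),(144.5,46.5)),('hinge',(378,154),(407,180)),('rod',(297.2,162),(275,188))]:
    print(n,*tri([ray(d,a),ray(e,b)]))
for n,b,z in [('knob',(274.5,265),.06),('junction',(275,188),.066),('slabR',(418,209),.015),('slabL',(232,211),.015),('hinge',(407,178),.068)]: print(n,onz(e,b,z).round(4))
for i in range(3): read_camera('top');print(np.round(sensors.state()['position'],4))
```

```text
knob [ 0.46922959 -0.16368161  0.07221767] [np.float64(0.1), np.float64(0.1)]
axis [ 0.48757388 -0.01292558  0.0435713 ] [np.float64(0.2), np.float64(0.2)]
white [ 0.38161093 -0.00473692  0.02884281] [np.float64(0.6), np.float64(0.6)]
hinge [ 0.566857   -0.10715484  0.06291836] [np.float64(0.5), np.float64(0.5)]
rod [ 0.47277648 -0.11058222  0.05274864] [np.float64(0.4), np.float64(0.4)]
knob [ 0.4689 -0.1696  0.06  ]
junction [ 0.4727 -0.1077  0.066 ]
slabR [ 0.5988 -0.1435  0.015 ]
slabL [ 0.4323 -0.1366  0.015 ]
hinge [ 0.5643 -0.1051  0.068 ]
[ 0.4756 -0.1404  0.1331]
[ 0.4759 -0.1405  0.1335]
[ 0.476  -0.1406  0.1335]
```

Request:
play_rows:
  series: [0,0,0.005,-0.005,0.023,0,0.05,0,0,0,0,0.023,0,0.05,0,0,0,0,0.02,0,0.05,0,0,0,0,0,0,0.05]

```text
clock: 6.52
position: [0.4766, -0.1429, 0.0736]
tool_rot: [-1.579, 0.026, -0.057]
ft_force: [0.2, -0.1, 0.6]
opening: 0.537
```

Run:
```python
from h import *
go([.4705,-.140,.064],-.053,.06);s=sensors.state();print(s['clock'],s['ft_force'])
```

```text
turn [0.008 0.    0.019] shift [-0.0064  0.0094  0.0027] pos [ 0.4766 -0.1429  0.0736] rows>= 1.0 goal in goal axes [-0.0063  0.0096  0.0026]
6.525 [ 0.23776782 -0.1224862   0.55590844]
```

Request:
play_rows:
  series: [0.008,0,0.019,-0.006,0.01,0.003,0.05,0,0,0,0,0,0,0.0,0,0,0,0,0,0,0.0,0,0,0,0,0,0,0.0]
  newtons: 20

```text
clock: 7.02
position: [0.4732, -0.1405, 0.0669]
tool_rot: [-1.572, 0.038, -0.045]
ft_force: [0.4, -0.1, 0.7]
opening: 0.261
```

Run:
```python
from h import *
go([.4705,-.140,.064],-.053,.06);s=sensors.state();print(s['clock'],s['ft_force'],s['opening'])
```

```text
turn [0.002 0.    0.005] shift [-0.0027  0.0029  0.0004] pos [ 0.4732 -0.1405  0.0669] rows>= 1.0 goal in goal axes [-0.0027  0.0029  0.0004]
7.025 [ 0.42549395 -0.14897288  0.74290115] 0.2612011409571632
```

Request:
play_rows:
  series: [0,0,0.005,-0.002,0.003,0,0.0,0,0,0,0,0,0,0.0,0,0,0,0,0,0,0.0,0,0,0,0,0,0,0.0]

```text
clock: 7.52
position: [0.4702, -0.1405, 0.0639]
tool_rot: [-1.572, 0.044, -0.039]
ft_force: [-1.5, 0.5, 1.4]
opening: 0.122
```

Run:
```python
from h import *
s=sensors.state();print(s['clock'],s['ft_force'],s['opening'],R.from_rotvec(s['tool_rot']).as_matrix().round(3).tolist())
```

```text
7.525 [-1.45860568  0.46568271  1.43868058] 0.12226226597544773 [[0.999, -0.003, 0.053], [-0.053, -0.002, 0.999], [-0.003, -1.0, -0.002]]
```

Request:
play_rows:
  series: [0,0,0,0.0016,-0.0175,0,0.0,0,0,0,0.0048,-0.0169,0,0.0,0,0,0,0.0078,-0.0157,0,0.0,0,0,0,0.0106,-0.014,0,0.0]

```text
clock: 8.02
position: [0.5065, -0.1421, 0.1292]
tool_rot: [-1.574, 0.023, -0.061]
ft_force: [23.3, -5.3, -31.4]
opening: 0.124
```

```bash
cat >> h.py <<'E'
def arc(h=(.5655,-.1105),psi=-.053,zoff=.004):
    "where the grasp is on the pawl's arc, TCP z is zoff above the rod"
    s=sensors.state();p=np.array(s['position']);d=p[:2]-np.array(h)
    x=d@[np.cos(psi),np.sin(psi)];y=d@[-np.sin(psi),np.cos(psi)];z=p[2]-zoff-.06
    print('clock',s['clock'],'x,y,z',np.round([x,y,z],4),'r',round(np.hypot(x,z),4),'theta',round(np.arctan2(z,-x),3),'F',np.round(s['ft_force'],1),'op',round(s['opening'],3))
E
python3 - <<'E'
from h import *
arc();go([.5,-.14,.1],-.053,0)
E
```

```text
clock 8.025 x,y,z [-0.0573 -0.0346  0.0652] r 0.0868 theta 0.85 F [ 23.3  -5.3 -31.4] op 0.124
turn [ 0.003 -0.     0.025] shift [-0.0073  0.029   0.0018] pos [ 0.5065 -0.1421  0.1292] rows>= 1.0 goal in goal axes [-0.0066  0.0292  0.0017]
```

Request:
play_rows:
  series: [0,0,0.025,0,0,0,0.0]

```text
clock: 8.15
position: [0.5081, -0.1424, 0.13]
tool_rot: [-1.574, 0.04, -0.044]
ft_force: [-3.8, -0.4, 5.6]
opening: 0.12
```

Run:
```python
from h import *
arc();w=read_camera('wrist');cv2.imwrite('pics/f.png',w['img']);arc();go([.5,-.14,.1],-.053,0)
```

```text
clock 8.15 x,y,z [-0.0556 -0.0349  0.066 ] r 0.0863 theta 0.871 F [-3.8 -0.4  5.6] op 0.12
clock 8.2 x,y,z [-0.0561 -0.0349  0.0658] r 0.0864 theta 0.865 F [ 1.2 -1.8 -1.4] op 0.121
turn [ 0.004 -0.     0.   ] shift [-0.0078  0.0298  0.0021] pos [ 0.5076 -0.1424  0.1298] rows>= 1.0 goal in goal axes [-0.0078  0.0298  0.0019]
```

View pics/f.png

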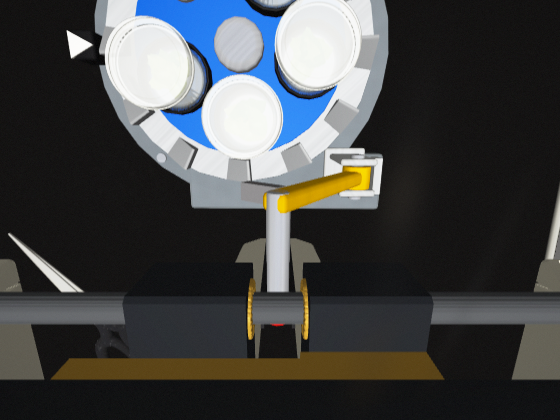

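Request:
play_rows:
  series: [0,0,0,0.0124,-0.0079,0,0.0,0,0,0,0.0135,-0.0059,0,0.0,0,0,0.0,0.012,-0.0037,0,0.0,0,0,0.01,0,0,0,0.0]

```text
clock: 8.7
position: [0.5435, -0.1447, 0.1473]
tool_rot: [-1.574, 0.056, -0.028]
ft_force: [-1.7, -1.4, 2.3]
opening: 0.121
```

Run:
```python
from h import *
arc((.5644,-.1105),-.053,-.006);go([.5,-.14,.1],-.053,0)
```

```text
clock 8.7 x,y,z [-0.019  -0.0352  0.0933] r 0.0952 theta 1.369 F [-1.7 -1.4  2.3] op 0.121
turn [ 0.004 -0.001 -0.017] shift [-0.0429  0.0481  0.0025] pos [ 0.5435 -0.1447  0.1473] rows>= 2.0 goal in goal axes [-0.0437  0.0473  0.0024]
```

Request:
play_rows:
  series: [0,0,-0.01,0.0145,-0.0018,0,0.0,0,0,0,0.0145,0.0006,0,0.0,0,0,0.0,0.012,0.003,0,0.0,0,0,0,0,0,0,0.0]

```text
clock: 9.2
position: [0.5859, -0.1472, 0.1456]
tool_rot: [-1.575, 0.047, -0.037]
ft_force: [-0.6, -0.3, 2.5]
opening: 0.122
```

Run:
```python
from h import *
arc((.5644,-.1105),-.053,-.006);go([.5,-.14,.1],-.053,0)
```

```text
clock 9.2 x,y,z [ 0.0234 -0.0355  0.0916] r 0.0945 theta 1.821 F [-0.6 -0.3  2.5] op 0.122
turn [ 0.004 -0.    -0.007] shift [-0.0858  0.0462  0.0028] pos [ 0.5859 -0.1472  0.1456] rows>= 2.0 goal in goal axes [-0.0862  0.0456  0.0027]
```

Request:
play_rows:
  series: [0,0,0,0.002,0,0,0.0,0,0,0,0,0,0,0.05,0,0,0,0,0,0,0.05,0,0,0,0,0,0,0.05,0,0,0,0,0,0,0.05,0,0,0,0,-0.03,0,0.05,0,0,0,0,-0.04,0,0.05,0,0,0,0,-0.04,0,0.05,0,0,0,0,0,0,0.05]

```text
clock: 10.32
position: [0.5866, -0.146, 0.256]
tool_rot: [-1.572, 0.051, -0.033]
ft_force: [0.3, -0.3, 1.1]
opening: 0.536
```

Run:
```python
from h import *
P=pts(['post_grip','red_arrow','white_arrow','pawl_rod'],['top','wrist'])
t=P['top']['img'][150:290,190:350];w=P['wrist']['img']
cv2.imwrite('pics/g.png',np.hstack([cv2.resize(t,(400,350),interpolation=3),cv2.copyMakeBorder(cv2.resize(w,(400,300)),0,50,0,0,0)]))
go([.5,-.14,.1],-.053,0);print(sensors.state()['clock'])
for n,z,xy in [('axis',.03,(.487,-.0115)),('rod',.151,(.589,-.147))]: print(n,proj(P['wrist'],[*xy,z]))
```

```text
post_grip [('top', 0.92, [238.0, 216.0]), ('wrist', 0.66, [104.0, 2.0])] [0.4544 0.0287 0.1281] [np.float64(1.6), np.float64(1.6)]
red_arrow [('wrist', 0.58, [119.0, 3.0])] 
white_arrow [('wrist', 0.92, [98.0, 77.0])] 
pawl_rod [('wrist', 0.8, [284.0, 217.0])] 
turn [-0.   -0.   -0.02] shift [-0.0815  0.1522  0.0007] pos [ 0.5843 -0.1453  0.2505] rows>= 3.0 goal in goal axes [-0.0845  0.1505  0.0008]
10.825
axis [188.17116162  76.96410265]
rod [283.03689923 216.00449562]
```

View pics/g.png

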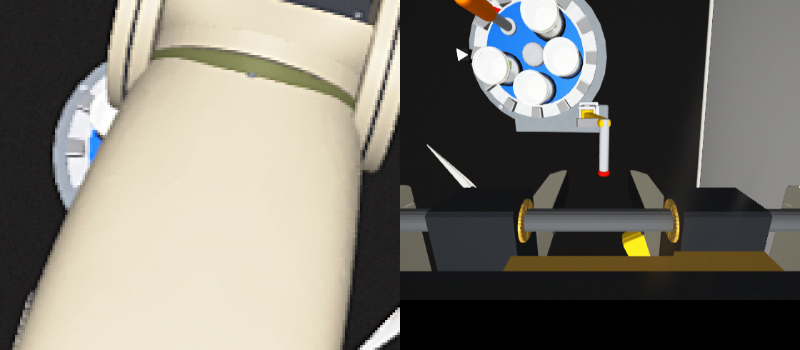

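Run:
```python
from h import *
go([.453,.031,.24],1.1,0);print(np.round(sensors.state()['joint_positions'],2))
```

```text
turn [-0.012 -1.153 -0.018] shift [-0.1403  0.0134  0.169 ] pos [ 0.5843 -0.1453  0.2505] rows>= 7.0 goal in goal axes [0.0975 0.0105 0.197 ]
[-0.33  0.15  1.45 -0.01  1.56 -0.27]
```

Request:
play_rows:
  series: [0,0,-0.015,-0.035,0,0.042,0.05,0,0,0,-0.035,0,0.042,0.05,0,0,0,-0.035,0,0.042,0.05,0,0,0,-0.035,0,0.042,0.05,0,-0.165,0,0,0.003,0,0.05,0,-0.165,0,0,0.003,0,0.05,0,-0.165,0,0,0.002,0,0.05,0,-0.165,0,0,0.002,0,0.05,0,-0.165,0,0,0,0,0.05,0,-0.165,0,0,0,0,0.05,0,-0.165,0,0,0,0,0.05,0,0,0,0,0,0,0.05]

```text
clock: 12.32
position: [0.4482, 0.0357, 0.2381]
tool_rot: [-1.378, -0.879, 0.887]
ft_force: [-0.4, -0.4, -0.7]
opening: 0.539
```

Run:
```python
from h import *
w=read_camera('wrist');l=landmark_of(w,'post_grip');print([(x['score'],x['xy'],onz(w,x['xy'],.125)) for x in l[:2]])
l=landmark_of(w,'red_arrow');print([(x['score'],x['xy'],onz(w,x['xy'],.028)) for x in l[:2]])
go([.453,.031,.125],1.1,0);print(sensors.state()['clock'],proj(w,[.453,.031,.125]),np.round(sensors.state()['joint_positions'],2))
t=w['img'];cv2.imwrite('pics/i.png',t)
```

```text
[(0.93, [273.2, 219.7], array([0.45245023, 0.02905006, 0.125     ]))]
[(0.71, [289.0, 162.4], array([0.42190459, 0.06231346, 0.028     ]))]
turn [-0.008  0.034 -0.001] shift [-0.0022  0.1131 -0.0072] pos [0.4483 0.0357 0.2382] rows>= 2.0 goal in goal axes [-0.0021  0.1132 -0.0064]
12.475 [275.41612501 219.36087937] [-0.04 -0.28  1.88  0.    1.55 -1.17]
```

View pics/i.png

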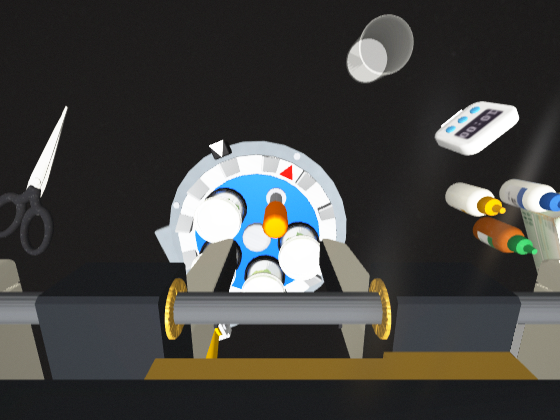

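Request:
play_rows:
  series: [-0.008,0,0,-0.001,0.03,-0.0035,0.05,0,0,0,-0.001,0.03,-0.0035,0.05,0,0,0,0,0.03,0,0.05,0,0,0,0,0.015,0,0.05,0,0,0,0,0,0,0.05]

```text
clock: 13.1
position: [0.4548, 0.0308, 0.1318]
tool_rot: [-1.391, -0.875, 0.872]
ft_force: [-0.7, 0.4, 0.5]
opening: 0.539
```

Run:
```python
from h import *
go([.4525,.030,.125],1.1,0);s=sensors.state();print(s['clock'],s['ft_force'])
```

```text
turn [0.003 0.022 0.   ] shift [-0.0017  0.0068  0.0018] pos [0.4548 0.0308 0.1318] rows>= 1.0 goal in goal axes [-0.0018  0.0068  0.0017]
13.1 [-0.66247491  0.40011968  0.48441421]
```

Request:
play_rows:
  series: [0.003,0,0,-0.002,0.005,0.0015,0.0,0,0,0,0,0,0,0.0,0,0,0,0,0,0,0.0,0,0,0,0,0,0,0.0,0,0,0,0,0,0,0.0]
  newtons: 30

```text
clock: 13.72
position: [0.4544, 0.0297, 0.1296]
tool_rot: [-1.391, -0.876, 0.869]
ft_force: [0.5, 1.1, -2.1]
opening: 0.23
```

```bash
cat >> h.py <<'E'
def wheel(c=(.487,-.0115),psi=-.053,target=0.,r=.055):
    s=sensors.state();p=np.array(s['position']);d=p[:2]-np.array(c)
    th=np.pi+psi-np.arctan2(d[1],d[0])%(2*np.pi)
    print('clock',s['clock'],'pos',p.round(4),'r',np.hypot(*d).round(4),'wheel',round(th,3),'F',np.round(s['ft_force'],1),'op',round(s['opening'],3))
E
python3 - <<'E'
from h import *
wheel();go([.4525,.030,.125],1.1,0);M=R.from_rotvec(sensors.state()['tool_rot']).as_matrix();print(M.round(3).tolist())
E
```

```text
clock 13.725 pos [0.4544 0.0297 0.1296] r 0.0526 wheel 0.849 F [ 0.5  1.1 -2.1] op 0.23
turn [0.004 0.022 0.002] shift [-0.0006  0.0046  0.0018] pos [0.4544 0.0297 0.1296] rows>= 1.0 goal in goal axes [-0.0006  0.0046  0.0018]
[[0.434, 0.005, -0.901], [0.901, 0.0, 0.434], [0.002, -1.0, -0.004]]
```

Request:
play_rows:
  series: [0,0,0,-0.0055,0,0.002,0,0,0,0,-0.0055,0,0.002,0,0,0,0,-0.0058,0,0.0008,0,0,0,0,-0.0058,0,0.0008,0,0,0,0,0,0,0,0]

```text
clock: 14.35
position: [0.4397, 0.0177, 0.1294]
tool_rot: [-1.381, -0.885, 0.865]
ft_force: [2.5, 0.1, -4.5]
opening: 0.236
```

Run:
```python
from h import *
wheel();go([.4321,-.0086,.128],1.12,0)
```

```text
clock 14.35 pos [0.4397 0.0177 0.1294] r 0.0556 wheel 0.5 F [ 2.5  0.1 -4.5] op 0.236
turn [0.001 0.007 0.013] shift [-0.027   0.0011 -0.0044] pos [0.4397 0.0177 0.1294] rows>= 1.0 goal in goal axes [-0.027   0.0014 -0.0046]
```

Request:
play_rows:
  series: [0,0,0.012,-0.0055,0,0.0003,0,0,0,0,-0.0055,0,-0.0004,0,0,0,0,-0.0055,0,-0.001,0,0,0,0,-0.0055,0,-0.0015,0,0,0,0,0,0,0,0]

```text
clock: 14.98
position: [0.4304, 0.0036, 0.1295]
tool_rot: [-1.372, -0.883, 0.874]
ft_force: [3.6, 0.3, -4.1]
opening: 0.23
```

Run:
```python
from h import *
wheel();go([.4321,-.0086,.128],1.12,0)
```

```text
clock 14.975 pos [0.4304 0.0036 0.1295] r 0.0586 wheel 0.208 F [ 3.6  0.3 -4.1] op 0.23
turn [-0.008  0.012  0.011] shift [-0.0104  0.0013 -0.0067] pos [0.4304 0.0036 0.1295] rows>= 1.0 goal in goal axes [-0.0103  0.0015 -0.0068]
```

Request:
play_rows:
  series: [0,0,0.005,-0.005,0,-0.003,0,0,0,0,-0.005,0,-0.003,0,0,0,0,0,0,0,0]

```text
clock: 15.35
position: [0.4301, -0.0049, 0.1296]
tool_rot: [-1.367, -0.88, 0.879]
ft_force: [1.3, 1.5, -4.2]
opening: 0.231
```

Run:
```python
from h import *
wheel();go([.4321,-.0086,.128],1.12,0)
w=read_camera('wrist')
for n,z in [('red_arrow',.028),('white_arrow',.03),('wheel_axis',.03)]:
    l=landmark_of(w,n);print(n,[(round(x['score'],2),np.round(x['xy'],1),onz(w,x['xy'],z).round(4)) for x in l[:2]])
import pickle;pickle.dump({k:w[k] for k in('mtx','T')},open('j.pkl','wb'))
cv2.imwrite('pics/j.png',cv2.resize(w['img'][60:270,120:400],(800,600),interpolation=3))
```

```text
clock 15.35 pos [ 0.4301 -0.0049  0.1296] r 0.0573 wheel 0.063 F [ 1.3  1.5 -4.2] op 0.231
turn [-0.014  0.014  0.01 ] shift [-0.0025  0.0015 -0.0034] pos [ 0.4301 -0.0049  0.1296] rows>= 1.0 goal in goal axes [-0.0025  0.0016 -0.0035]
red_arrow [(0.81, array([258.9, 169.9]), array([ 0.3873, -0.0011,  0.028 ]))]
white_arrow [(0.73, array([250.8, 168.3]), array([ 0.3832, -0.0063,  0.03  ]))]
wheel_axis []
```

View pics/j.png

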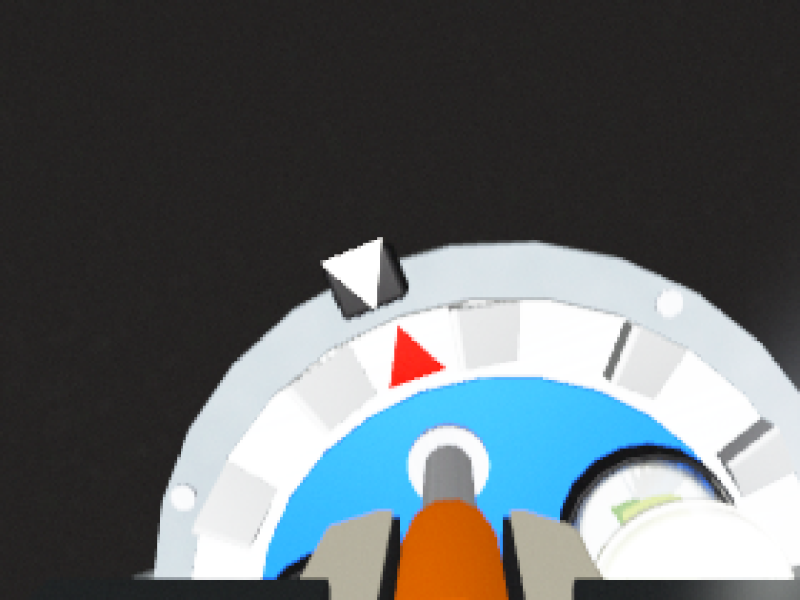

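Run:
```python
from h import *
import pickle
w=pickle.load(open('j.pkl','rb'))
W=onz(w,(250.9,168.2),.035);Rt=onz(w,(259.7,174.5),.028);Rb=onz(w,(266,191.6),.028);P=onz(w,(277.2,222),.029)
print(W,Rt,Rb,P)
a=lambda v:np.arctan2(v[1],v[0])%(2*np.pi)
for c in [(.487,-.0115),(.485,-.0115),(.485,-.0135),(.487,-.0095)]:
    c=np.array(c);f=lambda q:a(q[:2]-c);print(c,'white',f(W)-np.pi,np.hypot(*(W[:2]-c)),'red',f(W)-f(Rt),np.hypot(*(Rt[:2]-c)),'post',f(W)-f(P),np.hypot(*(P[:2]-c)))
print('dir red-post',a((Rt-P)[:2])-np.pi,'arrow dir',a((Rt-Rb)[:2])-np.pi)
```

```text
[ 0.38280293 -0.00561628  0.035     ] [ 0.39104095 -0.00215122  0.028     ] [ 0.40626089 -0.00363566  0.028     ] [ 0.43416616 -0.00626524  0.029     ]
[ 0.487  -0.0115] white -0.056407323847821544 0.10436305683711605 red 0.040710847562288155 0.09641337819781232 post 0.042349986098725534 0.05309253503583083
[ 0.485  -0.0115] white -0.0575088079768622 0.10236629987857741 red 0.04166321982104737 0.09442300187933911 post 0.04510728746794346 0.05110266058251262
[ 0.485  -0.0135] white -0.07698984448937551 0.10250070355214118 red 0.043212177977328015 0.09464194840753239 post 0.06438241158210456 0.051346089891869784
[ 0.487  -0.0095] white -0.037255581591374654 0.10426942387168937 red 0.03917766982531745 0.09624003522986703 post 0.023893189691891692 0.05293277102096999
dir red-post -0.09510930651951721 arrow dir -0.0972249811431567
```

Request:
play_rows:
  series: [0,0,0,-0.0024,0,-0.0012,0,0,0,0,0,0,0,0]

```text
clock: 15.8
position: [0.4298, -0.0062, 0.1296]
tool_rot: [-1.364, -0.881, 0.879]
ft_force: [0.5, 4.2, -2.2]
opening: 0.232
```

Run:
```python
from h import *
wheel()
w=read_camera('wrist')
cv2.imwrite('pics/k.png',cv2.resize(w['img'][130:240,200:340],(800,629),interpolation=3)[:600])
def pk(m,top):
    n,l,st,ce=cv2.connectedComponentsWithStats(m.astype(np.uint8));i=1+np.argmax(st[1:,4]);ys,xs=np.where(l==i)
    return (xs[ys==(ys.min() if top else ys.max())].mean(),(ys.min() if top else ys.max())),st[i,4]
im=w['img'].astype(int)[130:240,200:340]
red=(im[...,2]>150)&(im[...,1]<90)
wh=im.min(2)>225; wh[45:]=0
for m,t,z in((red,1,.028),(wh,0,.035)):
    q,n=pk(m,t);q=(q[0]+200,q[1]+130);X=onz(w,q,z);d=X[:2]-[.487,-.0115];print(q,n,X.round(4),np.arctan2(d[1],d[0])%6.2832-np.pi)
```

```text
clock 15.8 pos [ 0.4298 -0.0062  0.1296] r 0.0574 wheel 0.04 F [ 0.5  4.2 -2.2] op 0.232
(np.float64(258.5), np.int64(176)) 188 [ 0.3914 -0.0047  0.028 ] -0.07103509617757009
(np.float64(294.0), np.int64(174)) 574 [0.4013 0.0227 0.035 ] -0.37951776798587566
```

Request:
play_rows:
  series: [0,0,0,-0.0022,0,-0.0011,0,0,0,0,0,0,0,0]

```text
clock: 16.1
position: [0.4295, -0.0074, 0.1296]
tool_rot: [-1.362, -0.882, 0.879]
ft_force: [-0.0, 3.7, -1.4]
opening: 0.233
```

Run:
```python
from h import *
wheel()
w=read_camera('wrist')
for n,z in [('red_arrow',.028),('white_arrow',.035)]:
    l=landmark_of(w,n);print(n,[(round(x['score'],2),np.round(x['xy'],1),onz(w,x['xy'],z).round(4)) for x in l[:2]])
import pickle;pickle.dump({k:w[k] for k in('mtx','T')},open('k.pkl','wb'))
cv2.imwrite('pics/k.png',cv2.resize(w['img'][130:235,200:340],(800,600),interpolation=3))
```

```text
clock 16.1 pos [ 0.4295 -0.0074  0.1296] r 0.0577 wheel 0.018 F [-0.   3.7 -1.4] op 0.233
red_arrow [(0.95, array([252.5, 174.9]), array([ 0.3881, -0.0099,  0.028 ]))]
white_arrow [(0.93, array([255.8, 169. ]), array([ 0.3843, -0.0046,  0.035 ]))]
```

View pics/k.png

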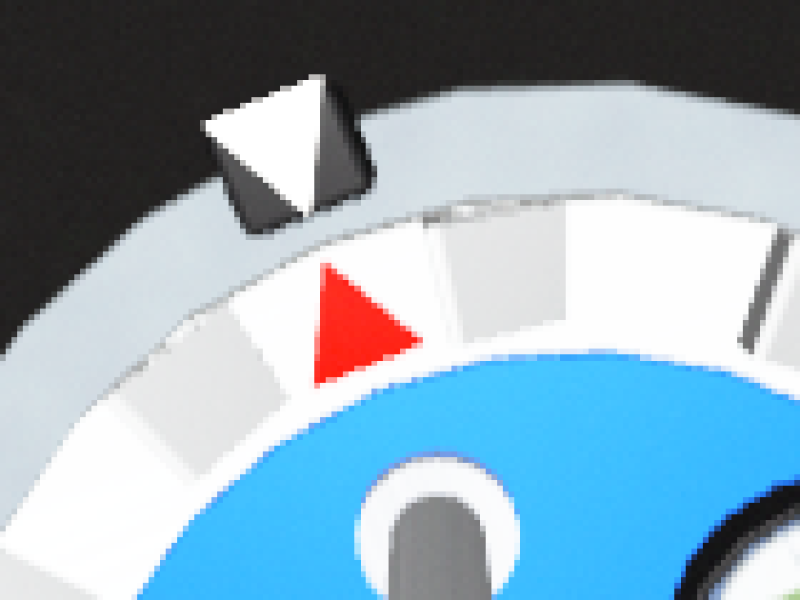

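Run:
```python
from h import *
import pickle
w=pickle.load(open('k.pkl','rb'))
a=lambda v:np.arctan2(v[1],v[0])%(2*np.pi)
W=onz(w,(253.55,167.6),.035);Rt=onz(w,(256.5,176.2),.028);Rb=onz(w,(264.7,193.5),.028)
print(W,Rt,Rb)
for c in [(.487,-.0115),(.487,-.0095),(.4885,-.0115)]:
    f=lambda q:a(q[:2]-np.array(c));print(f(W)-np.pi,f(W)-f(Rt),f(W)-f(Rb))
M=R.from_rotvec(sensors.state()['tool_rot']).as_matrix();print(M.round(3).tolist())
```

```text
[ 0.38253207 -0.00570614  0.035     ] [ 0.3904418  -0.00734711  0.028     ] [ 0.40651784 -0.00747025  0.028     ]
-0.05540392929420701 -0.012421261184868637 -0.005375602290733639
-0.03630010477383605 -0.014007536408316312 -0.01108557045397518
-0.05462124426916892 -0.012295292567993332 -0.0055067837223066185
[[0.421, -0.01, -0.907], [0.907, 0.019, 0.421], [0.013, -1.0, 0.017]]
```

Request:
play_rows:
  series: [0,0,0,0,0,0,0.05,0,0,0,0,0,0,0.05,0,0,0,0,0,0,0.05,0,0,0,0,0,0,0.05,0,0,0,0,-0.04,0,0.05,0,0,0,0,-0.04,0,0.05,0,0,0,0,-0.045,0,0.05,0,0,0,0,0,0,0.05]

```text
clock: 17.25
position: [0.4307, -0.0113, 0.2582]
tool_rot: [-1.365, -0.879, 0.879]
ft_force: [-0.1, 0.0, -0.4]
opening: 0.54
```

Request:
play_rows:
  series: [0,0.167,0,0,0,0,0.05,0,0.167,0,0,0,0,0.05,0,0.167,0,0,0,0,0.05,0,0.167,0,0,0,0,0.05,0,0.167,0,0,0,0,0.05,0,0.167,0,0,0,0,0.05,0,0.167,0,0,0,0,0.05,0,0,0,0,0,0,0.05]

```text
clock: 18.25
position: [0.4277, -0.0114, 0.2496]
tool_rot: [-1.553, 0.073, -0.04]
ft_force: [-0.1, -0.3, -0.2]
opening: 0.536
```

Run:
```python
from h import *
go([.587,-.147,.245],-.053,0);print(sensors.state()['clock'])
```

```text
turn [-0.016 -0.019 -0.021] shift [ 0.1688 -0.001  -0.1238] pos [ 0.4277 -0.0114  0.2496] rows>= 4.0 goal in goal axes [ 0.1663  0.0046 -0.127 ]
18.25
```

Request:
play_rows:
  series: [-0.016,-0.019,-0.021,0.042,0,-0.031,0.05,0,0,0,0.042,0,-0.031,0.05,0,0,0,0.042,0,-0.031,0.05,0,0,0,0.042,0,-0.031,0.05,0,0,0,0,0,0,0.05]

```text
clock: 18.88
position: [0.5924, -0.1469, 0.2423]
tool_rot: [-1.569, 0.026, -0.018]
ft_force: [0.1, 0.8, -0.7]
opening: 0.535
```

Run:
```python
from h import *
w=read_camera('wrist')
for n,z in [('red_arrow',.028),('white_arrow',.035),('pawl_rod',.151)]:
    l=landmark_of(w,n);print(n,[(round(x['score'],2),np.round(x['xy'],1),onz(w,x['xy'],z).round(4)) for x in l[:2]])
print('exp rod px',proj(w,[.588,-.147,.151]))
go([.587,-.147,.1455],-.053,0);print(sensors.state()['clock'])
```

```text
red_arrow [(0.6, array([87.7, 68. ]), array([ 0.3848, -0.004 ,  0.028 ]))]
white_arrow [(0.87, array([83.4, 69.8]), array([ 0.3838, -0.0071,  0.035 ]))]
pawl_rod [(0.67, array([276.6, 216.8]), array([ 0.5915, -0.1452,  0.151 ]))]
exp rod px [272.46048536 219.03295269]
turn [-0.001  0.025 -0.001] shift [-0.004   0.1004 -0.003 ] pos [ 0.5912 -0.1443  0.2459] rows>= 2.0 goal in goal axes [-0.004   0.1004 -0.0029]
19.075
```

Request:
play_rows:
  series: [0,0.025,0,-0.003,0.035,-0.002,0.05,0,0,0,0,0.035,0,0.05,0,0,0,0,0.022,0,0.05,0,0,0,0,0,0,0.05]

```text
clock: 19.58
position: [0.5874, -0.1429, 0.1573]
tool_rot: [-1.572, 0.03, -0.042]
ft_force: [0.0, 0.3, -0.3]
opening: 0.536
```

Run:
```python
from h import *
go([.588,-.147,.1455],-.053,0);arc((.5644,-.1105),-.053,-.006)
```

```text
turn [0.001 0.007 0.008] shift [ 0.0006  0.0118 -0.004 ] pos [ 0.5874 -0.1429  0.1573] rows>= 1.0 goal in goal axes [ 0.0008  0.0118 -0.004 ]
clock 19.575 x,y,z [ 0.0247 -0.0312  0.1033] r 0.1062 theta 1.806 F [ 0.   0.3 -0.3] op 0.536
```

Request:
play_rows:
  series: [0,0.007,0.006,0.0005,0.011,-0.004,0.05,0,0,0,0,0,0,0.0,0,0,0,0,0,0,0.0,0,0,0,0,0,0,0.0,0,0,0,0,0,0,0.0,0,0,0,0,0,0,0.0,0,0,0,0,0,0,0.0]
  newtons: 20

```text
clock: 20.45
position: [0.5901, -0.1474, 0.1513]
tool_rot: [-1.574, 0.034, -0.047]
ft_force: [0.3, -0.7, -0.6]
opening: 0.119
```

Run:
```python
from h import *
go([.588,-.147,.1455],-.053,0);arc((.5644,-.1105),-.053,-.006)
```

```text
turn [0.003 0.001 0.009] shift [-0.0021  0.0058  0.0003] pos [ 0.5901 -0.1474  0.1513] rows>= 1.0 goal in goal axes [-0.0021  0.0058  0.0002]
clock 20.45 x,y,z [ 0.0276 -0.0354  0.0973] r 0.1012 theta 1.847 F [ 0.3 -0.7 -0.6] op 0.119
```

Request:
play_rows:
  series: [0,0,0.005,-0.014,-0.0029,0,0.0,0,0,0,-0.0142,-0.0008,0,0.0,0,0,0,-0.014,0.0014,0,0.0,0,0,0,-0.012,0.0034,0,0.0,0,0,0,0,0,0,0.0]

```text
clock: 21.08
position: [0.5343, -0.1439, 0.1525]
tool_rot: [-1.574, 0.033, -0.047]
ft_force: [1.8, 0.3, -6.7]
opening: 0.122
```

Run:
```python
from h import *
arc((.5644,-.1105),-.053,0);go([.588,-.147,.1455],-.053,0)
```

```text
clock 21.075 x,y,z [-0.0282 -0.035   0.0925] r 0.0967 theta 1.274 F [ 1.8  0.3 -6.7] op 0.122
turn [0.003 0.002 0.009] shift [ 0.0537  0.0075 -0.0003] pos [ 0.5343 -0.1439  0.1525] rows>= 1.0 goal in goal axes [ 0.0537  0.007  -0.0002]
```

Request:
play_rows:
  series: [0,0,0.007,-0.0116,0.0055,0,0.0,0,0,0,-0.0108,0.0059,0,0.0,0,0,0,-0.01,0.0072,0,0.0,0,0,0,-0.008,0.0075,0,0.0,0,0,0,0,0,0,0.0]

```text
clock: 21.7
position: [0.4916, -0.1415, 0.1243]
tool_rot: [-1.573, 0.038, -0.042]
ft_force: [2.6, -0.5, -2.2]
opening: 0.119
```

Run:
```python
from h import *
arc((.5644,-.1105),-.053,0);go([.588,-.147,.1455],-.053,0)
```

```text
clock 21.7 x,y,z [-0.071  -0.0348  0.0643] r 0.0958 theta 0.736 F [ 2.6 -0.5 -2.2] op 0.119
turn [0.003 0.002 0.002] shift [ 0.0966 -0.021  -0.0006] pos [ 0.4916 -0.1415  0.1243] rows>= 2.0 goal in goal axes [ 0.0965 -0.0212 -0.0004]
```

Request:
play_rows:
  series: [0,0,0,-0.0075,0.0093,0,0.0,0,0,0,-0.0062,0.0102,0,0.0,0,0,0,-0.0048,0.0108,0,0.0,0,0,0,-0.003,0.009,0,0.0,0,0,0,0,0,0,0.0]

```text
clock: 22.32
position: [0.4712, -0.1404, 0.0827]
tool_rot: [-1.573, 0.034, -0.046]
ft_force: [3.8, 1.3, -1.1]
opening: 0.119
```

Run:
```python
from h import *
arc((.5644,-.1105),-.053,0);go([.588,-.147,.1455],-.053,0)
```

```text
clock 22.325 x,y,z [-0.0915 -0.0348  0.0227] r 0.0943 theta 0.243 F [ 3.8  1.3 -1.1] op 0.119
turn [0.003 0.002 0.008] shift [ 0.1175 -0.0619 -0.0008] pos [ 0.4712 -0.1404  0.0827] rows>= 3.0 goal in goal axes [ 0.117  -0.0628 -0.0004]
```

Now down to the seat in small steps, watching the force.

Request:
play_rows:
  series: [0,0,0.005,-0.0015,0.008,0,0.0,0,0,0,-0.0008,0.007,0,0.0,0,0,0,-0.0003,0.004,0,0.0,0,0,0,0,0,0,0.0]

```text
clock: 22.82
position: [0.4699, -0.1409, 0.0652]
tool_rot: [-1.574, 0.036, -0.044]
ft_force: [-0.8, 2.8, 4.5]
opening: 0.12
```

Run:
```python
from h import *
arc((.5644,-.1105),-.053,0)
```

```text
clock 22.825 x,y,z [-0.0928 -0.0354  0.0052] r 0.0929 theta 0.056 F [-0.8  2.8  4.5] op 0.12
```

Request:
play_rows:
  series: [0,0,0,0,0.004,0,0.0,0,0,0,0,0.003,0,0.0,0,0,0,0,0,0,0.0]

```text
clock: 23.2
position: [0.4698, -0.1417, 0.0625]
tool_rot: [-1.575, 0.037, -0.042]
ft_force: [0.7, 4.7, 4.2]
opening: 0.124
```

Run:
```python
from h import *
arc((.5644,-.1105),-.053,0)
```

```text
clock 23.2 x,y,z [-0.0928 -0.0362  0.0025] r 0.0929 theta 0.027 F [0.7 4.7 4.2] op 0.124
```

Request:
play_rows:
  series: [0,0,0,0,0.005,0,0.0,0,0,0,0,0,0,0.0,0,0,0,0,0,0,0.0]

```text
clock: 23.58
position: [0.4697, -0.1423, 0.0594]
tool_rot: [-1.577, 0.037, -0.041]
ft_force: [2.6, 2.3, 4.5]
opening: 0.116
```

Run:
```python
from h import *
arc((.5644,-.1105),-.053,0)
```

```text
clock 23.575 x,y,z [-0.0929 -0.0368 -0.0006] r 0.0929 theta -0.006 F [2.6 2.3 4.5] op 0.116
```

Request:
play_rows:
  series: [0,0,0,0,0,0,0.04,0,0,0,0,0,0,0.04,0,0,0,0,0,0,0.04,0,0,0,0,0,0,0.04,0,0,0.005,0,-0.03,0,0.04,0,0,0.005,0,-0.03,0,0.04,0,0,0,0,0,0,0.04]

```text
clock: 24.45
position: [0.4664, -0.1418, 0.117]
tool_rot: [-1.575, 0.051, -0.027]
ft_force: [0.7, -0.1, -0.1]
opening: 0.434
```

Run:
```python
from h import *
go([.4705,-.141,.13],-.053,0)
w=read_camera('wrist');import pickle;pickle.dump({k:w[k] for k in('mtx','T')},open('l.pkl','wb'))
for n,z in [('pawl_rod',.06),('white_arrow',.035),('wheel_axis',.03)]:
    l=landmark_of(w,n);print(n,[(round(x['score'],2),np.round(x['xy'],1),onz(w,x['xy'],z).round(4)) for x in l[:2]])
cv2.imwrite('pics/l.png',cv2.resize(w['img'][0:300,90:490],(800,600),interpolation=3));print(sensors.state()['clock'])
```

```text
turn [ 0.005  0.003 -0.015] shift [ 0.0039 -0.0131  0.0009] pos [ 0.4664 -0.1418  0.117 ] rows>= 1.0 goal in goal axes [ 0.0041 -0.013   0.001 ]
pawl_rod [(0.75, array([284.8, 228.1]), array([ 0.471 , -0.1389,  0.06  ])), (0.33, array([156. ,  39.9]), array([ 0.3981, -0.0149,  0.06  ]))]
white_arrow [(0.85, array([145.1,  38.5]), array([ 0.3815, -0.0068,  0.035 ]))]
wheel_axis [(0.74, array([301.9,  40.6]), array([ 0.4886, -0.0125,  0.03  ]))]
24.65
```

View pics/l.png

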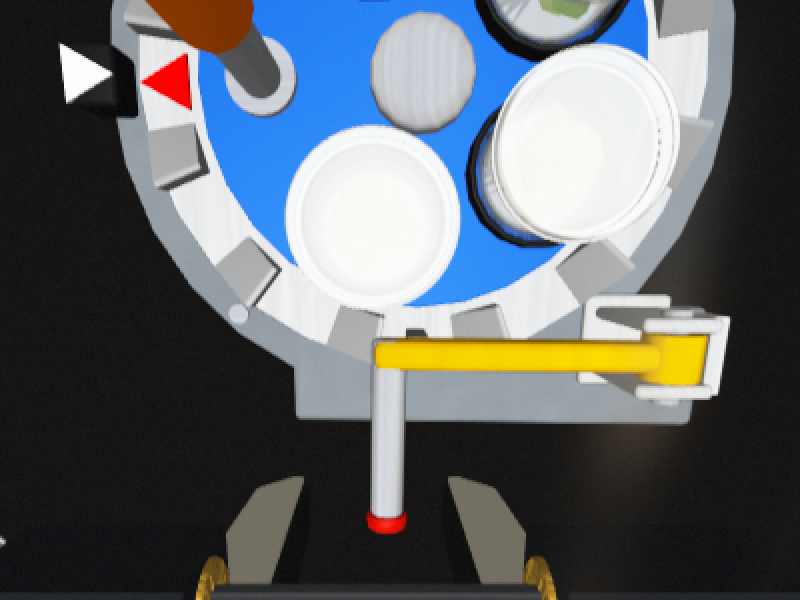

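Run:
```python
from h import *
import pickle
w=pickle.load(open('l.pkl','rb'))
a=lambda v:np.arctan2(v[1],v[0])%(2*np.pi)
W=onz(w,(146,37),.035);Rt=onz(w,(160,41),.028);Rb=onz(w,(185,40.5),.028)
c=np.array([.487,-.0115])
print(W,Rt,[a(W[:2]-c)-np.pi]+[a(W[:2]-c)-a(q[:2]-c) for q in(Rt,Rb)])
print('rod/knob',onz(w,(284,250),.06),onz(w,(284,182),.066))
go([.4708,-.141,.092],-.053,0)
```

```text
[ 0.38226205 -0.00592776  0.035     ] [ 0.38895404 -0.00697614  0.028     ] [np.float64(-0.053151585516326705), np.float64(-0.007044071934550367), np.float64(-0.0047059652667469365)]
rod/knob [ 0.46974289 -0.15561119  0.06      ] [ 0.4719342  -0.10468527  0.066     ]
turn [ 0.003  0.003 -0.021] shift [0.0074 0.0211 0.0002] pos [ 0.4638 -0.1407  0.1132] rows>= 1.0 goal in goal axes [0.007  0.0212 0.0001]
```

Request:
play_rows:
  series: [0,0,-0.015,0.0035,-0.004,0.001,0.0,0,0,0,0,0,0,0.0,0,0,0,0,0,0,0.0,0,0,0,0,0,0,0.0,0,0,0,0,0,0,0.0,0,0,0,0,0,0,0.0]

```text
clock: 25.4
position: [0.4662, -0.1393, 0.1148]
tool_rot: [-1.572, 0.046, -0.032]
ft_force: [0.4, -0.4, -0.5]
opening: 0.006
```

Run:
```python
from h import *
go([.4708,-.141,.092],-.053,0);s=sensors.state();print(s['clock'],s['ft_force'],s['opening'])
```

```text
turn [ 0.002  0.003 -0.009] shift [ 0.0049  0.0228 -0.0015] pos [ 0.4662 -0.1393  0.1148] rows>= 1.0 goal in goal axes [ 0.0047  0.0228 -0.0015]
25.4 [ 0.40614628 -0.44772822 -0.5282924 ] 0.0059803966166537366
```

Wheel angle measures about -0.007. Closed fingers now feel for the rod's top, expected at TCP z ≈ 0.088.

Request:
play_rows:
  series: [0,0,-0.009,0.005,0.01,-0.001,0.0,0,0,0,0,0.005,0,0.0,0,0,0,0,0.0,0,0.0]

```text
clock: 25.78
position: [0.4712, -0.1406, 0.0983]
tool_rot: [-1.572, 0.039, -0.039]
ft_force: [-0.4, -0.4, 0.3]
opening: 0.006
```

Run:
```python
from h import *
go([.4708,-.141,.088],-.053,0);s=sensors.state();print(s['clock'],s['ft_force'],arm.tcp_to_tips)
```

```text
turn [ 0.002  0.003 -0.   ] shift [-0.0004  0.0103 -0.0004] pos [ 0.4712 -0.1406  0.0983] rows>= 1.0 goal in goal axes [-0.0004  0.0103 -0.0005]
25.775 [-0.43798926 -0.36216725  0.29913249] 0.022
```

Request:
play_rows:
  series: [0,0,0,0,0.006,0,0.0,0,0,0,0,0,0,0.0]

```text
clock: 26.02
position: [0.471, -0.1405, 0.0917]
tool_rot: [-1.572, 0.04, -0.039]
ft_force: [0.9, 0.0, 1.5]
opening: 0.008
```

Request:
play_rows:
  series: [0,0,0,0,0.003,0,0.0,0,0,0,0,0,0,0.0]

```text
clock: 26.28
position: [0.4711, -0.1405, 0.0887]
tool_rot: [-1.572, 0.039, -0.039]
ft_force: [-0.5, -0.4, -0.5]
opening: 0.006
```

Request:
play_rows:
  series: [0,0,0,0,0.003,0,0.0,0,0,0,0,0,0,0.0]

```text
clock: 26.52
position: [0.4717, -0.1409, 0.0881]
tool_rot: [-1.573, 0.039, -0.04]
ft_force: [-2.3, 1.8, 2.9]
opening: 0.007
```

Request:
play_rows:
  series: [0,0,0,0,0.004,0,0.0,0,0,0,0,0,0,0.0]

```text
clock: 26.78
position: [0.4723, -0.1412, 0.0882]
tool_rot: [-1.573, 0.038, -0.04]
ft_force: [-0.4, 0.3, 0.3]
opening: 0.003
```

Request:
play_rows:
  series: [0,0,0,0,-0.04,0,0.0,0,0,0,0,-0.05,0,0.0,0,0,0,0,-0.05,0,0.0,0,0,0,-0.04,0,-0.05,0.0,0,0,0,-0.04,0,-0.05,0,0,0,0,0,0,0,0]

```text
clock: 27.52
position: [0.3871, -0.2379, 0.2346]
tool_rot: [-1.577, 0.034, -0.039]
ft_force: [0.1, -0.3, 0.2]
opening: 0.007
```

Run:
```python
from h import *
w=read_camera('wrist');t=read_camera('top');s=sensors.state();print(s['clock'],s['position'],s['ft_force'])
for n in ['red_arrow','white_arrow','pawl_rod']:
  for p in (w,t):
    l=landmark_of(p,n);print(n,[(round(x['score'],2),np.round(x['xy'],1),onz(p,x['xy'],{'r':.028,'w':.035,'p':.06}[n[0]]).round(4)) for x in l[:1]])
a=cv2.resize(w['img'],(400,300));b=cv2.resize(t['img'],(400,300));cv2.imwrite('pics/m.png',np.hstack([cv2.resize(w['img'][0:210,150:430],(400,300)),b]))
```

```text
27.625 [ 0.38895027 -0.23538521  0.23413863] [0.86966222 0.72330259 1.38101964]
red_arrow []
red_arrow [(0.65, array([256.4, 248. ]), array([ 0.3903, -0.0048,  0.028 ]))]
white_arrow []
white_arrow [(0.62, array([256.1, 251.7]), array([ 0.3805, -0.0038,  0.035 ]))]
pawl_rod [(0.67, array([357.8,  94.8]), array([ 0.4731, -0.1383,  0.06  ]))]
pawl_rod [(0.64, array([310.7, 208.8]), array([ 0.4716, -0.1438,  0.06  ]))]
```

View pics/m.png

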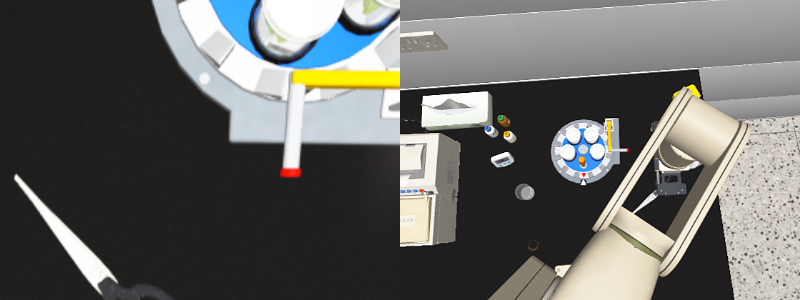

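The last picture shows the pawl down, the red arrow at the white one, the beaker and timer in place, and the robot clear. Handing in.

```bash
python3 -c "
from h import *
print(ticket.hand_in())"
```

```text
the job is handed in; nothing more can be done
None
```

The job is done and handed in at about 28 s on the robot's clock; no verdict was reported. I flipped the pawl open by its rod to its back stop and turned the wheel back about 0.85 rad by the orange post. I then swung the pawl down into the gap and pressed on its rod once with closed fingers to seat it.

**Last checks**
- **Wheel:** the red arrow measured about -0.007 rad from the white one in the wrist picture, well inside the 0.115 rad that lets the pawl drop in.
- **Pawl:** the fingertips met the top of the rod at 66 mm and stopped there. That puts the rod's centre at 60 mm, which is fully down.
- **Bystanders:** the last top picture shows the beaker and timer in place. The arm hid the bottle in that view, so I did not re-check it, but it was never approached.

**Mismatches**
- The force briefly read about 39 N at the wrist during the first quick lift of the pawl. It dropped to near zero in the next row.
- One network reading of the arrows disagreed by a few millimetres with the tips I picked out by hand. I went by the hand-picked tips.
- The second press on the rod showed almost no force, though the height did not change.

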